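# Hold the ball cage's sprung gate wide

### The arm

A 7-joint arm with a two-finger parallel gripper is mounted at the origin on the work surface. World frame = base frame: x ahead of the robot, y to its left, z up, the work surface at z = 0. Lengths are in m, angles in rad, forces in N, time in s.
With the tool pointing down it reaches from about 0.35 to 0.9 m from the base axis. Payload 8.1 kg.
Tool frame: the origin (TCP) lies at the very end of the fingers, on their centre line; the grasp point (between the pads) lies grip_point_offset behind it (grip_point_offset is the distance from the TCP to the grasp point, in m); z points along the fingers, y is the direction in which the jaws open and shut (so a half turn about z gives the same grasp; the last joint's range is limited). The gripper opens to 92 mm and grips with 3 to 60 N. Pads are 19 mm wide; open, the fingers measure 130 mm over their backs; the gripper's body (75 mm by 190 mm) begins 47 mm behind the grasp point.
Start: joints at [1.048, 0.434, 0.025, 1.573, -0.012, 1.134, -0.075], TCP at [0.255, -0.571, 0.227] pointing down, gripper open.
Joint ranges: [-2.62, 2.62], [-0.44, 2.09], [-1.27, 1.32], [0.08, 2.57], [-1.32, 4.46], [0.12, 2], [-2.74, 2.74]. Speed limits (rad/s): [2.22, 2.22, 3.01, 3.01, 3.14, 3.14, 3.14].

### API

Orientations are given as a rotation vector (axis times angle).
In Python, from cell import * gives the robot as it stands.
- The arm moves only by the tool drive_tool, never from a script. Its argument "increments" is a list of rows, each an object of numbers: "grip": the gripper's target within -1 to 1 (shut at 1, half-way at 0, fully open at -1); "tx", "ty", "tz": the shift along the world's x, y, z normalised to -1 to 1, where 1 is 400 mm; "turn": the turn about the world's z normalised to -1 to 1, where 1 is 60 degrees. In form: [{"grip": .., "tx": .., "ty": .., "tz": .., "turn": ..}, ...]. A call has 1 to 20 rows; each row is the pose to reach, as a shift and turn from the pose measured when the call began; what a row does not reach only later rows make up. A row lasts 1/10 s, in which the tool goes at most 50 mm and 8.59 degrees, less where a joint would pass 70% of its speed; a pose out of reach is approached as far as the arm can. A call with a number of a shift or a turn outside -1 to 1 is refused whole. A call with a gripper value outside its range is refused whole. The fingers move at their own pace and stop on an object; "newtons" is the grip in N (left out, the last holds). Time passes only in rows, so rows that repeat a pose let the fingers close. It gives the time, the measured TCP pose, the force and the opening at its end, in the units of the state.
- observe(): the state, without advancing time (a new reading comes with each control period).
- get_image(name): name is "scene" or "top" or "wrist"; returns the picture (420x560x3 uint8, red, green, blue); there is no depth.
- camera_info(name): a dict with "fx", "fy", "cx", "cy" (pixels), "eye" and "rotation" of the camera in the world; the wrist camera has in their place "hand_eye" (4x4, takes a point from camera to tool coordinates, whose origin is the TCP and whose axes are the flange's). Camera axes: x right, y down, z forward; pixel columns grow to the right and rows downward; lengths in m; the calibration is good to about 2 mm. A picture is of the moment at which its call begins: read the wrist's pose just before it. camera_info takes no time and is no camera call.
- sign_off(): hands the job in, once; it reports no verdict.
The state is a dict: "clock": time; "joints": joint angles; "dq": joint speeds; "joint_efforts": joint torques, N m; "position": TCP position; "ee_rot": TCP orientation; "force": force on the tool from outside, world axes, zero at the start; "ft_torque": the same for the moment, N m; "width": opening from 0.0 (shut) to 1.0 (fully open).
Only numpy, scipy, OpenCV 4.12 (cv2) and the standard library are available. Lean on these libraries where they do the work, as an engineer would, in place of code of your own. Each camera call takes 0.05 s, during which the arm holds its last target. There are 200 camera calls.

### The job

Open the gate of the teak ball cage for the storekeeper, who needs it wide to draw out the tray. First squeeze the round-eared stay bolt on the fixed panel until it is fully drawn (it stays drawn), then squeeze the square-eared spring catch on the gate and swing the gate towards you, past its half-open click stop, until it stands about square to the cage front; the gate is sprung, so finish still holding it there with the gripper, without letting go. Leave everything else lying about where it is.

Things in the scene. Friction and masses are not known exactly. Their poses are not given: they have to be found in the camera images.
- cage: Fixed teak and brass-wire ball cage, 240 (x) x 392 (y) mm, rails' top 150 mm high, fittings up to 192. Origin on the counter under its middle; front faces its own -x, to the robot. Along the front by its y, mm: hinge post 196 to 170, gate 165 to -55, middle post -60 to -86, fixed panel -86 to -170, end post to -196. Front rails, gate's included, span x -120 to -80
- stay_pinch (a point): Where to pinch the stay bolt: fixed point midway between its ears as they stand once squeezed, 183 mm high (cage x -91, y -125). The bolt lies on the fixed panel's top rail. Its ears are upright brass discs 26 mm across, 6 thick, faces square to cage y, tops 192 mm high. The one nearer the gate slides with the bolt; over both: 32 mm as found, 16 when squeezed
- stay_nose (a point): Tip of the stay bolt's 9 mm square nose, which moves with it; shot, it passes 12 mm into a staple on the gate's free end (cage +y). All guides, keepers and staples on the rails stand up to 17 mm above the rails' top (167 mm high): keep the finger ends above them
- stay_bolt (a joint): Travel of the stay bolt, m: 0 fully shot, 0.016 fully drawn (squeezed). Starts shot, 0 to 3 mm. The gate is free of it beyond 0.010. Stiff: needs about 5 N and stays where it is left
- spring_pinch (a point): Where to pinch the spring catch: point on the gate, moving with it, midway between the ears once squeezed, 183 mm high; gate shut: cage x -109, y +15, 152 mm from the hinge axis. It lies on the gate's top rail. Ears are upright square brass plates 22 mm wide, 6 thick, facing along the rail, tops 192 mm high. The one nearer the gate's free end slides; over both: 32 mm as found, 16 squeezed
- spring_catch (a joint): Travel of the spring catch, m: 0 shot, 0.016 fully squeezed; the nose is out of its keeper beyond 0.010. Springs back when let go (4 N at the start, 8 N fully squeezed), so it must be kept squeezed until the gate has moved off
- gate_hinge (a point): The gate's upright hinge axis, at the height of the rails' top (cage x -123, y +166 mm, height 150 mm)
- gate (a joint): Gate angle, rad: 0 shut, grows as its free end swings out towards the robot (clockwise from above); 1.57 is square to the front, stop at 1.70. A hinge spring always closes it (0.18 N m shut, 0.37 at 1.57; damped). A click stop (sprung plunger over a rib) resists at 0.62 to 0.75 with about 0.5 N m more; let go beyond that, the gate swings back and rests against it at about 0.88, or shuts
- gate_leaf: The gate itself: teak frame with upright brass wires, 220 mm long, 40 mm deep at the top rail, from 25 to 150 mm above the counter; it carries the spring catch. Origin on the hinge axis at counter height; with the gate shut its axes are the cage's
- core_mould: Bystander: loose green iron core mould, cup 92 mm across, 42 mm tall, two side lugs with pins (130 mm over all). Origin at the centre of its underside
- calipers: Bystander: loose brass calipers lying flat, 165 mm long, 95 mm wide, 10 mm tall, in front of the fixed panel. Origin at the middle, underside
- match_ball_center (a point): Bystander: centre of the worn red match ball, 72 mm, lying on the counter beside the hinge end of the cage
- wax_tin: Bystander: flat round tin, 72 mm across, about 30 mm tall. Origin at the centre of its underside
- seam_templates: Bystander: loose stack of round aluminium seam templates, 84 mm across, 15 mm tall, on the rear of the cage's roof, nearer the hinge end. Origin at the centre of its underside
- whetstone: Bystander: loose whetstone in a teak case, 150 x 50 x 24 mm, on the rear of the cage's roof, its length along the cage's width. Origin at the centre of its underside

How it is judged:
On the way, in this order (a step that is already met when the one before it is completed fails the run):
1. the stay bolt is squeezed fully back with the gate still shut (value of joint stay_bolt above 0.012 m and value of joint gate below 0.05 rad), for 0.2 s.
2. then the spring catch is squeezed out of its keeper with the gate still about shut (value of joint spring_catch above 0.0105 m and value of joint gate below 0.2 rad), for 0.05 s.
3. then the gate is swung out past its click stop (value of joint gate above 1.05 rad), for 0.1 s.
At the end, for the whole second after the job is handed in: Finished while holding: the gate stands at least 1.3 rad (75 degrees) open and still (under 0.1 rad/s), the fingers bear on the gate or its catch with more than 0.8 N against its closing spring, and the stay bolt is still drawn (over 10 mm) (value of joint gate above 1.3 rad and velocity of joint gate between -0.1 and 0.1 rad/s and contact force between the fingers and gate_leaf above 0.8 N and value of joint stay_bolt above 0.01 m); the arm keeps its last pose, push and grip.
It fails at once if a bystander on the counter or on the cage is shifted by more than 30 mm (distance of any of core_mould, calipers, match_ball_center, seam_templates, wax_tin, whetstone from where it was at the start of the episode above 0.03 m).
It also fails if it takes over 48 s, if anything falls off the work surface, if the arm or the gripper's body presses on something with over 40 N, if the wrist force passes 120 N, or if a joint passes its speed limit or range.

## Working session

There is one attempt and no reset: what is moved stays moved. The work goes in short steps, Python scripts to look and compute and a tool call to move; the robot and the scene stay as the last step left them, time stands still between calls to the robot, and variables do not carry over. Pictures are saved under pics/ and viewed, about 8 in all and at most 12, crops included, and the job is handed in when it is done.

Besides the shell and the picture viewer there is one more tool, called after "Emit:" as name(argument=value, ...) on one line, values as JSON. drive_tool: Moves the arm, as the interface text tells. Its arguments: {"type":"object","properties":{"increments":{"type":"array","items":{"type":"object","properties":{"grip":{"type":"number"},"tx":{"type":"number"},"ty":{"type":"number"},"tz":{"type":"number"},"turn":{"type":"number"}}}},"newtons":{"type":"number"}},"required":["increments"]}

```bash
mkdir -p pics; ls; python3 - <<'E'
from cell import *
import cv2
s=observe();print(s)
for n in("top","scene","wrist"):
    print(n,camera_info(n))
    cv2.imwrite(f"pics/{n}0.png",cv2.resize(get_image(n)[:,:,::-1],(800,600),interpolation=cv2.INTER_CUBIC))
E
```

```text
pics
{'clock': 0.0, 'joints': array([ 1.04840901,  0.43521774,  0.02499948,  1.57410683, -0.01157038,
        1.13401437, -0.07514517]), 'dq': array([ 6.96246773e-04, -1.51100301e-03,  3.61107936e-05, -6.63210833e-04,
       -7.80152886e-04,  1.77706998e-03, -8.42083220e-04]), 'joint_efforts': array([-4.19363696e-04, -6.67842865e+01,  9.85163748e-01, -3.14464188e+01,
       -6.02297159e-02,  4.26334469e-02,  1.14008296e-04]), 'position': array([ 0.25443953, -0.57029193,  0.2259448 ]), 'ee_rot': array([-3.07120043e+00, -6.54058567e-01,  8.01255092e-04]), 'force': array([0.0137985 , 0.06123859, 0.35053384]), 'ft_torque': array([0.03798128, 0.03273678, 0.00909593]), 'width': 0.999246786344035}
top {'fx': 447.30913922858866, 'fy': 447.30913922858866, 'cx': 275.60215890241824, 'cy': 201.02124550232898, 'eye': array([0.37332208, 0.02941379, 1.47966455]), 'rotation': array([-2.14755319,  2.14596471, -0.1612339 ])}
scene {'fx': 497.7613242757328, 'fy': 497.7613242757328, 'cx': 276.39058651573066, 'cy': 213.70540234998762, 'eye': array([0.29117333, 0.54038646, 1.17713966]), 'rotation': array([-0.77077012,  2.82286543, -0.73902863])}
wrist {'fx': 372.78114312599604, 'fy': 372.78114312599604, 'cx': 277.38244271524087, 'cy': 199.9896876201455, 'hand_eye': array([[-6.49037671e-04, -9.61327253e-01, -2.75407864e-01,
         7.39623220e-02],
       [ 9.99999694e-01, -5.03913014e-04, -5.97703193e-04,
         1.17981912e-04],
       [ 4.35806762e-04, -2.75408168e-01,  9.61327286e-01,
        -1.58907781e-01],
       [ 0.00000000e+00,  0.00000000e+00,  0.00000000e+00,
         1.00000000e+00]])}
```

View pics/top0.png

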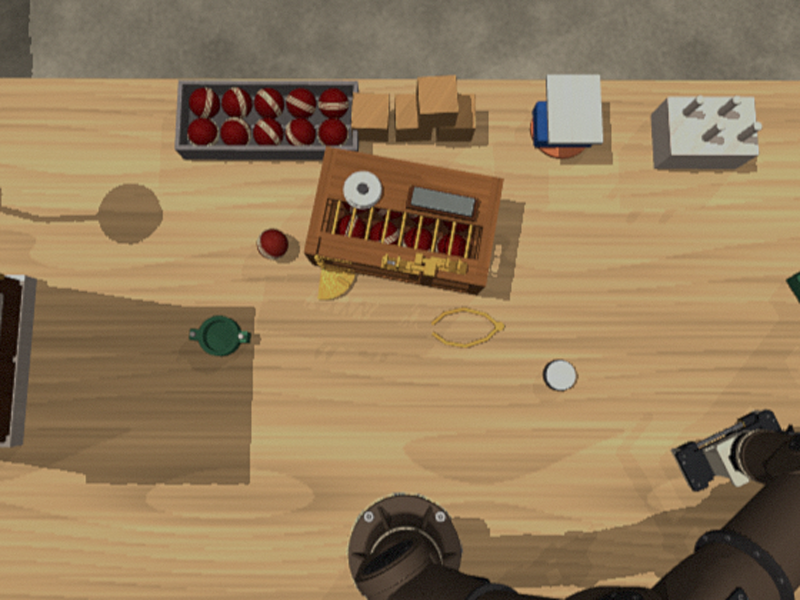

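View pics/scene0.png

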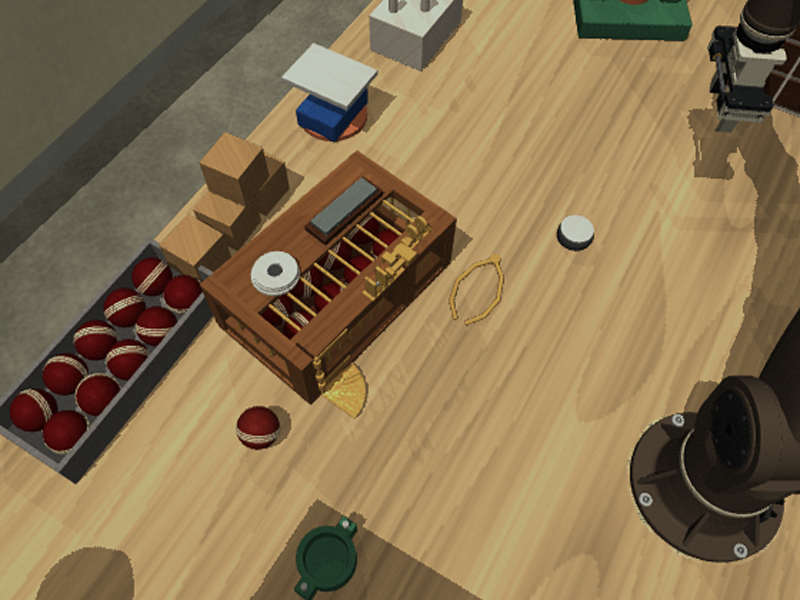

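Top view: cage corners at about (329,149), (503,178), (483,293), (307,258) in the 800x600 picture. The hinge is at the left (+y) end, the calipers at (467,327) and the tin at (560,375). The mould is at (220,336) and the ball at (273,243). The scene view agrees.

```bash
cat > h.py <<'E'
from cell import *
import numpy as np
from scipy.spatial.transform import Rotation as R
from scipy.optimize import least_squares
def cam(n,s=None):
    c=camera_info(n)
    if n!="wrist": return c,R.from_rotvec(c["rotation"]).as_matrix(),np.array(c["eye"])
    H=c["hand_eye"];T=R.from_rotvec(s["ee_rot"]).as_matrix()
    return c,T@H[:3,:3],np.array(s["position"])+T@H[:3,3]
def ray(C,uv,z):
    c,M,e=C;d=M@[(uv[0]-c["cx"])/c["fx"],(uv[1]-c["cy"])/c["fy"],1];return e+d*(z-e[2])/d[2]
def proj(C,p):
    c,M,e=C;q=M.T@(np.array(p)-e);return np.array([c["fx"]*q[0]/q[2]+c["cx"],c["fy"]*q[1]/q[2]+c["cy"]])
def w(P,l): # cage (x,y,th), local xy
    a=P[2];return np.array([P[0]+np.cos(a)*l[0]-np.sin(a)*l[1],P[1]+np.sin(a)*l[0]+np.cos(a)*l[1]])
def yaw(s):
    m=R.from_rotvec(s["ee_rot"]).as_matrix();return np.arctan2(m[1,0],m[0,0])
E
python3 - <<'E'
from h import *
C=cam("top")
px=np.array([(329,149),(503,178),(483,293),(307,258)])*.7
L=[(.12,.196),(.12,-.196),(-.12,-.196),(-.12,.196)]
W=[ray(C,p,.15)[:2] for p in px];print(np.round(W,3))
f=least_squares(lambda P:np.ravel([w(P,l)-q for l,q in zip(L,W)]),[.6,0,0]);P=f.x
print(P,np.round(f.fun*1000,1))
for n,l in dict(stay=(-.091,-.125),spring=(-.109,.015),hinge=(-.123,.166)).items():print(n,w(P,l))
s=observe();print(yaw(s))
for n,p,z in(("cal",(467,327),0),("tin",(560,375),.03),("mould",(220,336),.04),("ball",(273,243),.036)):print(n,ray(C,np.array(p)*.7,z)[:2])
import cell;print([(k,getattr(cell,k)) for k in dir(cell) if 'grip' in k])
E
```

```text
[[ 0.873  0.166]
 [ 0.808 -0.211]
 [ 0.558 -0.163]
 [ 0.632  0.209]]
[ 7.17694056e-01  3.00505972e-04 -1.83744233e-01] [-1.5  5.3 -8.4 -3.6  6.3 -7.9  3.5  6.2]
stay [ 0.6053869  -0.10596851]
spring [0.61326959 0.03496362]
hinge [0.62709478 0.18597972]
0.41978270645683774
cal [ 0.49866231 -0.14547315]
tin [ 0.38812908 -0.34945449]
mould [0.47455906 0.4155401 ]
ball [0.68927241 0.30312812]
[('grip_point_offset', 0.0188)]
```

Emit:
drive_tool(increments=[{"grip": -0.2,"tx": 0.4,"ty": 0.6,"tz": 0.25,"turn": 1},{"grip": -0.2,"tx": 0.4,"ty": 0.6,"tz": 0.25,"turn": 1},{"grip": -0.2,"tx": 0.4,"ty": 0.6,"tz": 0.25,"turn": 1},{"grip": -0.2,"tx": 0.4,"ty": 0.6,"tz": 0.25,"turn": 1},{"grip": -0.2,"tx": 0.4,"ty": 0.6,"tz": 0.25,"turn": 1},{"grip": -0.2,"tx": 0.4,"ty": 0.6,"tz": 0.25,"turn": 1},{"grip": -0.2,"tx": 0.4,"ty": 0.6,"tz": 0.25,"turn": 1},{"grip": -0.2,"tx": 0.4,"ty": 0.6,"tz": 0.25,"turn": 1}], newtons=25)

```text
clock: 0.95
position: [0.4157, -0.3288, 0.3267]
ee_rot: [2.327, 2.11, -0.001]
force: [-0.0, -0.6, -0.8]
width: 0.601
```

```bash
python3 -c "
from h import *
s=observe();print(s['clock'],s['joints'].round(2),s['position'],yaw(s),s['width'])"
```

```text
0.95 [ 0.8   0.23 -0.29  1.63  0.07  1.29  0.4 ] [ 0.41571802 -0.3288445   0.32670091] 1.4730543002762322 0.6011715758543159
```

Emit:
drive_tool(increments=[{"grip": -0.2,"tx": 0.46,"ty": 0.72,"tz": 0.05,"turn": 1},{"grip": -0.2,"tx": 0.46,"ty": 0.72,"tz": 0.05,"turn": 1},{"grip": -0.2,"tx": 0.46,"ty": 0.72,"tz": 0.05,"turn": 1},{"grip": -0.2,"tx": 0.46,"ty": 0.72,"tz": 0.05,"turn": 1},{"grip": -0.2,"tx": 0.46,"ty": 0.72,"tz": 0.05,"turn": 1},{"grip": -0.2,"tx": 0.46,"ty": 0.72,"tz": 0.05,"turn": 1},{"grip": -0.2,"tx": 0.46,"ty": 0.72,"tz": 0.05,"turn": 1},{"grip": -0.2,"tx": 0.46,"ty": 0.72,"tz": 0.05,"turn": 1}])

```text
clock: 1.75
position: [0.6013, -0.0356, 0.3455]
ee_rot: [-0.95, -2.993, -0.005]
force: [-0.3, 0.1, 0.2]
width: 0.598
```

Emit:
drive_tool(increments=[{"grip": -0.2,"turn": 0.42},{"grip": -0.2,"turn": 0.42},{"grip": -0.2,"turn": 0.42},{"grip": -0.2,"turn": 0.42},{"grip": -0.2,"turn": 0.42}])

```text
invalid input
```

```bash
python3 - <<'E'
from h import *
import cv2,pickle
s=observe();print(s['clock'],s['joints'].round(2),s['position'],yaw(s),s['width'])
im=get_image("wrist");pickle.dump(s,open("s1.pkl","wb"))
cv2.imwrite("pics/w1.png",cv2.resize(im[:,:,::-1],(800,600),interpolation=cv2.INTER_CUBIC))
P=[.7177,.0003,-.1837]
for l in[(-.091,-.125,.192),(-.109,.015,.192),(-.12,-.196,.15),(-.12,.196,.15)]:print(l,proj(cam("wrist",s),[*w(P,l[:2]),l[2]])/.7)
E
```

```text
1.75 [ 0.38  0.4  -0.6   1.4   0.22  1.41  0.74] [ 0.6013106  -0.03564072  0.34550076] 2.5267009531484654 0.5984458578253579
(-0.091, -0.125, 0.192) [308.02008265 330.82835236]
(-0.109, 0.015, 0.192) [506.10600904 210.75573117]
(-0.12, -0.196, 0.15) [208.44424767 314.2614772 ]
(-0.12, 0.196, 0.15) [757.95687834  62.93510464]
```

View pics/w1.png

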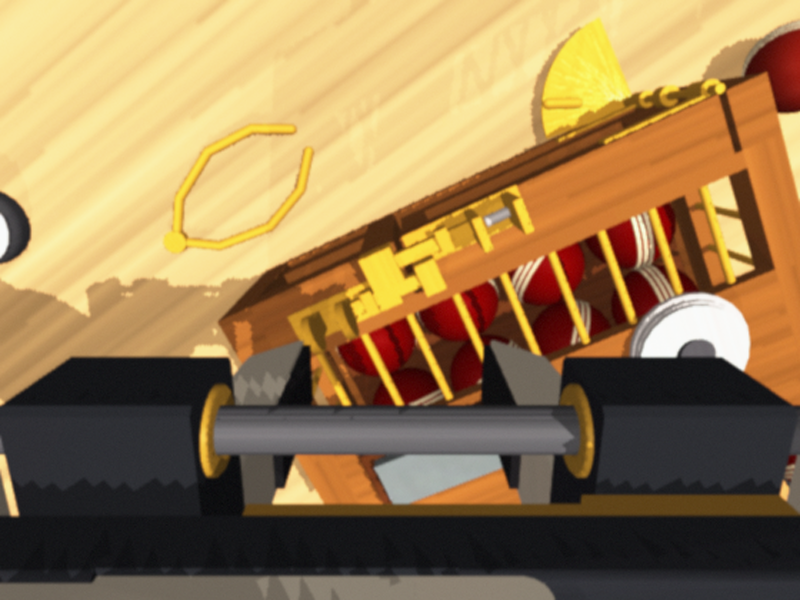

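Emit:
drive_tool(increments=[{"grip": -0.2,"tx": 0.08,"ty": -0.05,"tz": 0,"turn": 0.41},{"grip": -0.2,"tx": 0.08,"ty": -0.05,"tz": 0,"turn": 0.41},{"grip": -0.2,"tx": 0.08,"ty": -0.05,"tz": 0,"turn": 0.41},{"grip": -0.2,"tx": 0.08,"ty": -0.05,"tz": 0,"turn": 0.41},{"grip": -0.2,"tx": 0.08,"ty": -0.05,"tz": 0,"turn": 0.41}])

```text
clock: 2.3
position: [0.6319, -0.0612, 0.3447]
ee_rot: [-0.315, -3.123, 0.001]
force: [0.7, 0.6, 0.2]
width: 0.599
```

```bash
python3 - <<'E'
from h import *
import cv2,pickle
s=observe();print(s['clock'],s['joints'].round(2),s['position'],yaw(s),s['width'])
im=get_image("wrist");pickle.dump(s,open("s2.pkl","wb"))
cv2.imwrite("w2raw.png",im[:,:,::-1])
P=[.7177,.0003,-.1837];
for l in[(-.091,-.125,.192),(-.109,.015,.192),(-.12,-.196,.15),(-.12,.196,.15)]:print(l,proj(cam("wrist",s),[*w(P,l[:2]),l[2]]))
cv2.imwrite("pics/w2.png",cv2.resize(im[90:270,80:400,::-1],None,fx=2.5,fy=2.5,interpolation=cv2.INTER_CUBIC))
E
```

```text
2.3 [ 0.43  0.47 -0.67  1.31  0.29  1.46  1.15] [ 0.63193789 -0.06115878  0.34474375] 2.9407002878504005 0.5990721951165644
(-0.091, -0.125, 0.192) [219.68162877 164.31513993]
(-0.109, 0.015, 0.192) [386.60812532 139.97629916]
(-0.12, -0.196, 0.15) [148.67698121 126.88829957]
(-0.12, 0.196, 0.15) [569.74742333 119.2708407 ]
```

View pics/w2.png

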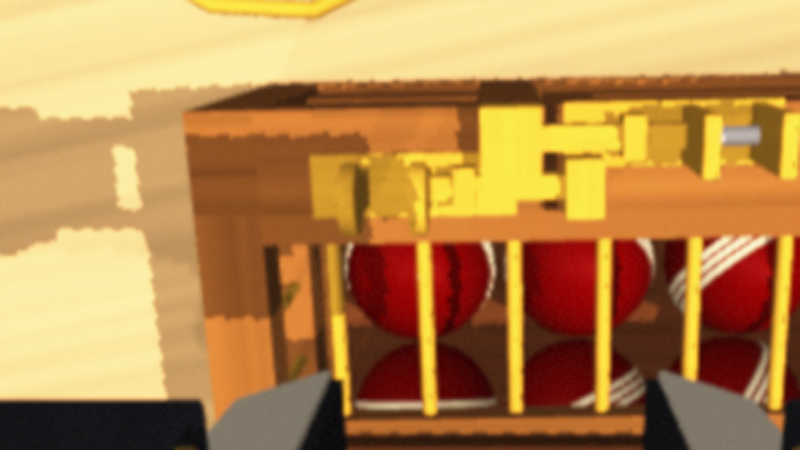

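The cropped wrist view shows the stay's disc ears at crop (348,198) and (420,197). The spring catch's square ears are at (711,147) and about (785,140), and the cage's front end corner is at (186,111). Next I refit the pose with these and the picture before.

```bash
python3 - <<'E'
from h import *
import pickle
s1,s2=[pickle.load(open(f"s{i}.pkl","rb")) for i in(1,2)]
A,B=cam("wrist",s1),cam("wrist",s2)
c=lambda u,v:(80+u/2.5,90+v/2.5)
F=[(A,(539,51),(-.12,.196,.15)),(A,(154,225.4),(-.12,-.196,.15)),(B,c(186,111),(-.12,-.196,.15)),(B,c(348,198),(-.091,-.130,.179)),(B,c(711,147),(-.109,-.006,.181))]
r=lambda P:np.ravel([proj(C,[*w(P,l[:2]),l[2]])-q for C,q,l in F])
f=least_squares(r,[.7177,0,-.18],loss="soft_l1");P=f.x;print(P,r(P).round(1))
np.save("P.npy",P)
s=s2
for n,l in dict(stay=(-.091,-.125),spring=(-.109,.015),hinge=(-.123,.166)).items():
    q=w(P,l);print(n,q,((q-s["position"][:2])/.4).round(3))
print("turn",((P[2]+np.pi)-yaw(s))/np.radians(60), "tz172",(.172-s["position"][2])/.4)
E
```

```text
[ 0.72642609  0.00317371 -0.18752775] [-0.7  0.4 -0.3 -1.   0.3  0.3  2.9  0.9 -0.6 -0.7]
stay [ 0.61371766 -0.10266962] [-0.046 -0.104]
spring [0.62213352 0.03823167] [-0.025  0.248]
hinge [0.63652998 0.18919438] [0.011 0.626]
turn 0.012762264807954966 tz172 -0.43185938408156266
```

Emit:
drive_tool(increments=[{"grip": -0.5,"tx": -0.046,"ty": -0.106,"tz": -0.12,"turn": 0.013},{"grip": -0.5,"tx": -0.046,"ty": -0.106,"tz": -0.24,"turn": 0.013},{"grip": -0.5,"tx": -0.046,"ty": -0.106,"tz": -0.33,"turn": 0.013},{"grip": -0.5,"tx": -0.046,"ty": -0.106,"tz": -0.38,"turn": 0.013},{"grip": -0.5,"tx": -0.046,"ty": -0.106,"tz": -0.42,"turn": 0.013},{"grip": -0.5,"tx": -0.046,"ty": -0.106,"tz": -0.43,"turn": 0.013},{"grip": -0.5,"tx": -0.046,"ty": -0.106,"tz": -0.43,"turn": 0.013}])

```text
clock: 3.05
position: [0.6133, -0.1033, 0.1729]
ee_rot: [-0.295, -3.125, 0.002]
force: [0.2, -0.2, 1.6]
width: 0.751
```

```bash
python3 - <<'E'
from h import *
import cv2,pickle
s=observe();print(s['clock'],s['joints'].round(2),s['position'],yaw(s),s['width'],s['force'])
P=np.load("P.npy");print("want",w(P,(-.091,-.125)),P[2]+np.pi)
im=get_image("wrist")
cv2.imwrite("pics/w3.png",cv2.resize(im[60:380,60:500,::-1],(800,582),interpolation=cv2.INTER_CUBIC))
E
```

```text
3.05 [ 0.5   0.56 -0.64  1.6   0.36  1.1   1.15] [ 0.61331616 -0.10334728  0.17292126] 2.953387811934415 0.7513900787829804 [ 0.17672053 -0.19431938  1.63748281]
want [ 0.61371766 -0.10266962] 2.9540649003050135
```

View pics/w3.png

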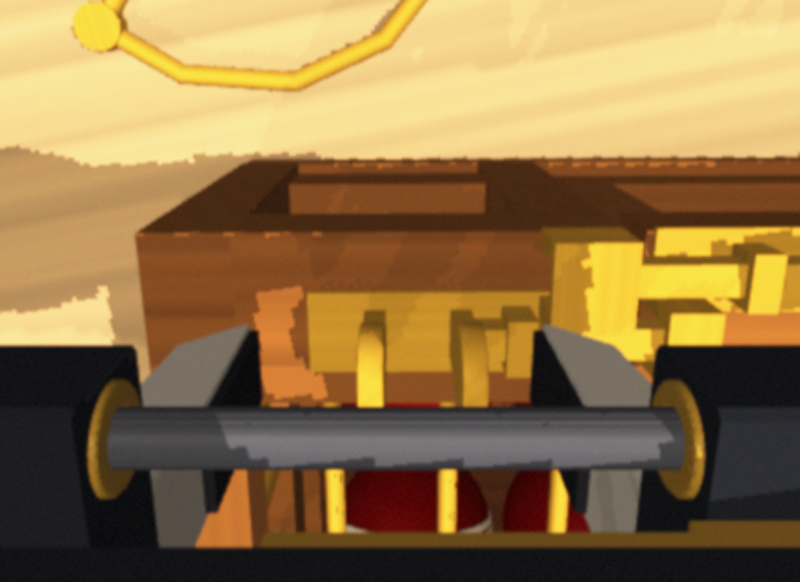

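The fingers straddle the two discs: discs at crop x 370 and 475, finger ends at 255 and 535. They are centred on the squeezed midpoint within about 2 mm, so I close.

Emit:
drive_tool(increments=[{"grip": 0.9,"tx": 0,"ty": 0,"tz": 0,"turn": 0},{"grip": 0.9,"tx": 0,"ty": 0,"tz": 0,"turn": 0},{"grip": 0.9,"tx": 0,"ty": 0,"tz": 0,"turn": 0},{"grip": 0.9,"tx": 0,"ty": 0,"tz": 0,"turn": 0},{"grip": 0.9,"tx": 0,"ty": 0,"tz": 0,"turn": 0},{"grip": 0.9,"tx": 0,"ty": 0,"tz": 0,"turn": 0},{"grip": 0.9,"tx": 0,"ty": 0,"tz": 0,"turn": 0},{"grip": 0.9,"tx": 0,"ty": 0,"tz": 0,"turn": 0},{"grip": 0.9,"tx": 0,"ty": 0,"tz": 0,"turn": 0},{"grip": 0.9,"tx": 0,"ty": 0,"tz": 0,"turn": 0}], newtons=20)

```text
clock: 4.1
position: [0.6139, -0.1045, 0.174]
ee_rot: [-0.296, -3.126, 0.004]
force: [-1.4, -4.9, 5.0]
width: 0.165
```

Emit:
drive_tool(increments=[{"grip": 0.9,"tx": 0,"ty": 0,"tz": 0,"turn": 0},{"grip": 0.9,"tx": 0,"ty": 0,"tz": 0,"turn": 0},{"grip": 0.9,"tx": 0,"ty": 0,"tz": 0,"turn": 0},{"grip": -0.5,"tx": 0,"ty": 0,"tz": 0,"turn": 0},{"grip": -0.5,"tx": 0,"ty": 0,"tz": 0,"turn": 0},{"grip": -0.5,"tx": 0,"ty": 0,"tz": 0,"turn": 0},{"grip": -0.5,"tx": 0,"ty": 0,"tz": 0,"turn": 0},{"grip": -0.5,"tx": 0,"ty": 0,"tz": 0,"turn": 0},{"grip": -0.5,"tx": 0,"ty": 0,"tz": 0.06,"turn": 0},{"grip": -0.5,"tx": 0,"ty": 0,"tz": 0.12,"turn": 0},{"grip": -0.5,"tx": 0,"ty": 0,"tz": 0.12,"turn": 0}])

```text
clock: 5.2
position: [0.6156, -0.1041, 0.2253]
ee_rot: [0.296, 3.124, -0.003]
force: [0.8, -0.5, -0.4]
width: 0.746
```

```bash
python3 - <<'E'
from h import *
import cv2
s=observe();print(s['clock'],s['position'],yaw(s),s['width'],s['force'])
P=np.load("P.npy");q=w(P,(-.109,.015));print("d",(q-s['position'][:2])/.4,"turn",(P[2]+np.pi-yaw(s))/np.radians(60),"tz172",(.172-s['position'][2])/.4)
im=get_image("wrist")
cv2.imwrite("pics/w4.png",cv2.resize(im[60:380,60:500,::-1],(800,582),interpolation=cv2.INTER_CUBIC))
E
```

```text
5.2 [ 0.61563356 -0.10408948  0.22531525] 2.9528791290631973 0.745504212831041 [ 0.77186167 -0.50308747 -0.42816251]
d [0.01624988 0.35580287] turn 0.0011323281270675615 tz172 -0.13328812027623071
```

View pics/w4.png

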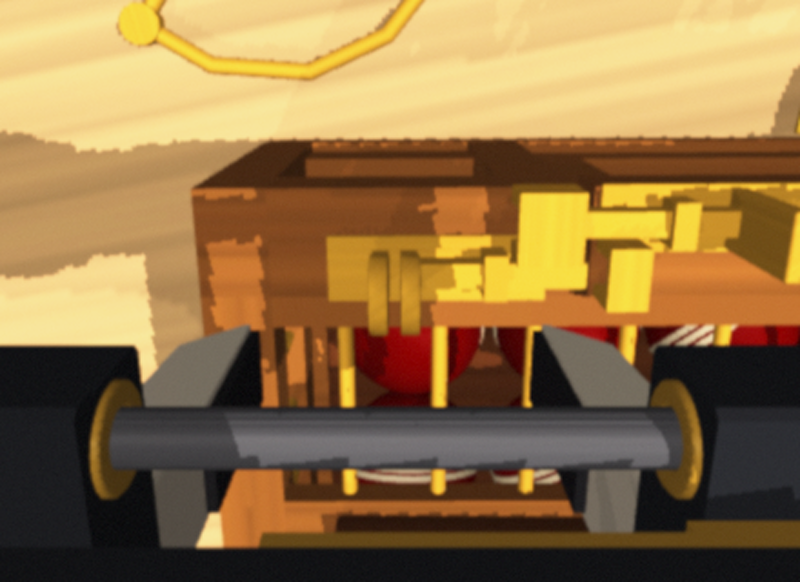

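The bolt is drawn: the discs are close together at crop x 378 and 410, and the nose is out of the staple. Next, the spring catch.

Emit:
drive_tool(increments=[{"grip": -0.5,"tx": 0.005,"ty": 0.12,"tz": 0,"turn": 0},{"grip": -0.5,"tx": 0.01,"ty": 0.24,"tz": 0,"turn": 0},{"grip": -0.5,"tx": 0.016,"ty": 0.353,"tz": 0,"turn": 0},{"grip": -0.5,"tx": 0.016,"ty": 0.353,"tz": 0,"turn": 0},{"grip": -0.5,"tx": 0.016,"ty": 0.353,"tz": -0.07,"turn": 0},{"grip": -0.5,"tx": 0.016,"ty": 0.353,"tz": -0.12,"turn": 0},{"grip": -0.5,"tx": 0.016,"ty": 0.353,"tz": -0.133,"turn": 0},{"grip": -0.5,"tx": 0.016,"ty": 0.353,"tz": -0.133,"turn": 0}])

```text
clock: 6.05
position: [0.6205, 0.0365, 0.1692]
ee_rot: [-0.296, -3.127, 0.004]
force: [0.3, 0.5, 0.2]
width: 0.752
```

```bash
python3 - <<'E'
from h import *
import cv2
s=observe();print(s['clock'],s['joints'].round(2),s['position'],yaw(s),s['width'],s['force'])
P=np.load("P.npy");q=w(P,(-.109,.015));print("want",q)
im=get_image("wrist")
cv2.imwrite("pics/w5.png",cv2.resize(im[60:380,60:500,::-1],(800,582),interpolation=cv2.INTER_CUBIC))
# swing waypoints, in units, relative to now
for t in np.r_[0:1.6:.1]:
    v=w((0,0,-t),(.014,-.151));p=w(P,np.array([-.123,.166])+v)-q
    print(round(t,2),(p/.4).round(3),round(-t/np.radians(60),3))
E
```

```text
6.05 [ 0.28  0.57 -0.65  1.61  0.38  1.09  0.91] [0.62051258 0.03653587 0.16920242] 2.952827518519931 0.7524424150212454 [0.26028412 0.46363842 0.19421601]
want [0.62213352 0.03823167]
0.0 [0. 0.] -0.0
0.1 [-0.037  0.005] -0.095
0.2 [-0.074  0.015] -0.191
0.3 [-0.11   0.027] -0.286
0.4 [-0.144  0.044] -0.382
0.5 [-0.177  0.063] -0.477
0.6 [-0.207  0.086] -0.573
0.7 [-0.235  0.112] -0.668
0.8 [-0.26  0.14] -0.764
0.9 [-0.282  0.171] -0.859
1.0 [-0.301  0.204] -0.955
1.1 [-0.317  0.238] -1.05
1.2 [-0.329  0.274] -1.146
1.3 [-0.337  0.311] -1.241
1.4 [-0.342  0.349] -1.337
1.5 [-0.343  0.387] -1.432
```

View pics/w5.png

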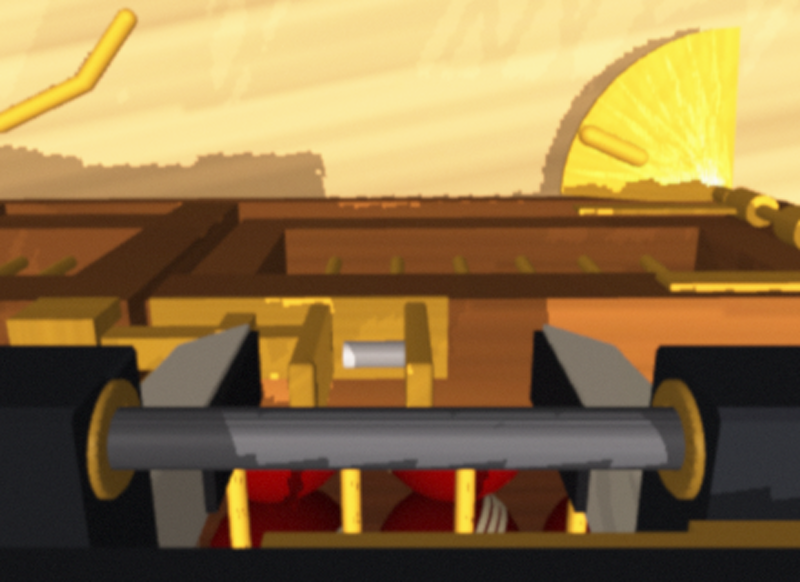

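The catch's square ears (crop x 302 and 418) sit between the fingers (255 to 535). The fixed ear is 5 mm from centre, as wanted. I close.

Emit:
drive_tool(increments=[{"grip": 0.9,"tx": 0,"ty": 0,"tz": 0.005,"turn": 0},{"grip": 0.9,"tx": 0,"ty": 0,"tz": 0.005,"turn": 0},{"grip": 0.9,"tx": 0,"ty": 0,"tz": 0.005,"turn": 0},{"grip": 0.9,"tx": 0,"ty": 0,"tz": 0.005,"turn": 0},{"grip": 0.9,"tx": 0,"ty": 0,"tz": 0.005,"turn": 0},{"grip": 0.9,"tx": 0,"ty": 0,"tz": 0.005,"turn": 0},{"grip": 0.9,"tx": 0,"ty": 0,"tz": 0.005,"turn": 0},{"grip": 0.9,"tx": 0,"ty": 0,"tz": 0.005,"turn": 0},{"grip": 0.9,"tx": 0,"ty": 0,"tz": 0.005,"turn": 0},{"grip": 0.9,"tx": 0,"ty": 0,"tz": 0.005,"turn": 0}], newtons=40)

```text
clock: 7.1
position: [0.6215, 0.0368, 0.1727]
ee_rot: [0.296, 3.126, -0.004]
force: [0.3, -1.8, 4.6]
width: 0.167
```

Emit:
drive_tool(increments=[{"grip": 0.9,"tx": -0.018,"ty": 0.002,"tz": 0,"turn": -0.048},{"grip": 0.9,"tx": -0.037,"ty": 0.005,"tz": 0,"turn": -0.095},{"grip": 0.9,"tx": -0.056,"ty": 0.01,"tz": 0,"turn": -0.143},{"grip": 0.9,"tx": -0.074,"ty": 0.015,"tz": 0,"turn": -0.191},{"grip": 0.9,"tx": -0.092,"ty": 0.021,"tz": 0,"turn": -0.239},{"grip": 0.9,"tx": -0.11,"ty": 0.027,"tz": 0,"turn": -0.286},{"grip": 0.9,"tx": -0.127,"ty": 0.035,"tz": 0,"turn": -0.334},{"grip": 0.9,"tx": -0.144,"ty": 0.044,"tz": 0,"turn": -0.382},{"grip": 0.9,"tx": -0.16,"ty": 0.053,"tz": 0,"turn": -0.43},{"grip": 0.9,"tx": -0.177,"ty": 0.063,"tz": 0,"turn": -0.477},{"grip": 0.9,"tx": -0.177,"ty": 0.063,"tz": 0,"turn": -0.477}])

```text
clock: 8.2
position: [0.5498, 0.0621, 0.1727]
ee_rot: [1.06, 2.957, -0.006]
force: [1.2, -3.1, 2.1]
width: 0.163
```

```bash
python3 - <<'E'
from h import *
import cv2
s=observe();print(s['clock'],s['joints'].round(2),s['position'],yaw(s),s['width'],s['force'],s['ft_torque'])
P=np.load("P.npy")
h=w(P,(-.123,.166));d=s['position'][:2]-h;print("r",np.hypot(*d),"ang by pos",-(np.arctan2(d[1],d[0])-np.arctan2(-.151,.014)-P[2]),"by yaw",P[2]+np.pi-yaw(s))
im=get_image("wrist")
cv2.imwrite("pics/w6.png",cv2.resize(im[60:380,60:500,::-1],(800,582),interpolation=cv2.INTER_CUBIC))
E
```

```text
8.2 [ 0.2   0.44 -0.57  1.78  0.28  1.    0.41] [0.5497907  0.0621403  0.17269337] 2.4531021819581835 0.1634836551564205 [ 1.21986455 -3.08391285  2.08005216] [-0.76625386 -0.11154976 -0.10248823]
r 0.15383901270573433 ang by pos 0.5039408652480911 by yaw 0.5009627183468299
```

View pics/w6.png

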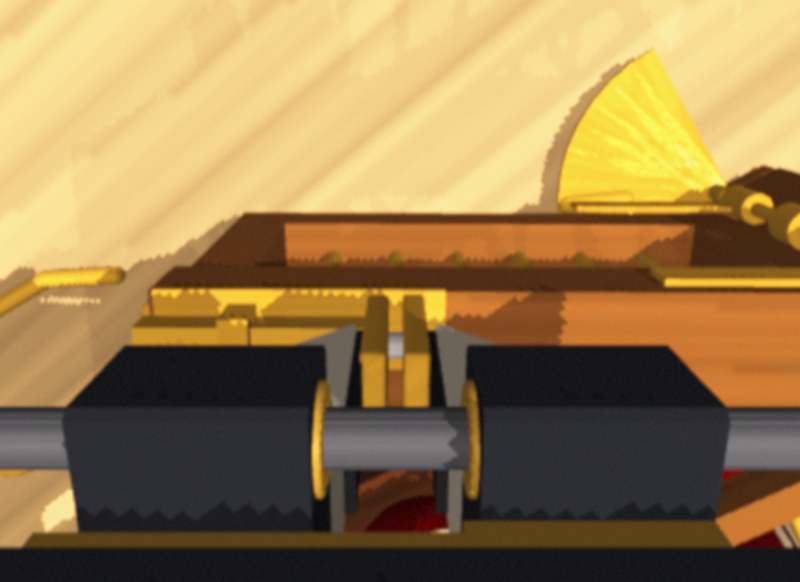

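The gate is out about 0.5 rad and gripped square, with both ears between the pads at crop x 375 and 415. I continue through the click stop.

Emit:
drive_tool(increments=[{"grip": 0.9,"tx": -0.015,"ty": 0.011,"tz": 0,"turn": -0.048},{"grip": 0.9,"tx": -0.03,"ty": 0.023,"tz": 0,"turn": -0.095},{"grip": 0.9,"tx": -0.044,"ty": 0.036,"tz": 0,"turn": -0.143},{"grip": 0.9,"tx": -0.058,"ty": 0.049,"tz": 0,"turn": -0.191},{"grip": 0.9,"tx": -0.071,"ty": 0.063,"tz": 0,"turn": -0.239},{"grip": 0.9,"tx": -0.083,"ty": 0.077,"tz": 0,"turn": -0.286},{"grip": 0.9,"tx": -0.094,"ty": 0.092,"tz": 0,"turn": -0.334},{"grip": 0.9,"tx": -0.105,"ty": 0.108,"tz": 0,"turn": -0.382},{"grip": 0.9,"tx": -0.115,"ty": 0.124,"tz": 0,"turn": -0.43},{"grip": 0.9,"tx": -0.124,"ty": 0.141,"tz": 0,"turn": -0.477},{"grip": 0.9,"tx": -0.124,"ty": 0.141,"tz": 0,"turn": -0.477}])

```text
clock: 9.35
position: [0.4999, 0.1183, 0.1726]
ee_rot: [-1.756, -2.604, 0.009]
force: [-3.2, -5.1, 7.3]
width: 0.167
```

```bash
python3 - <<'E'
from h import *
s=observe();print(s['clock'],s['joints'].round(2),s['position'],yaw(s),s['width'],s['force'],s['ft_torque'])
P=np.load("P.npy")
h=w(P,(-.123,.166));d=s['position'][:2]-h;print("r",np.hypot(*d),"ang by pos",-(np.arctan2(d[1],d[0])-np.arctan2(-.151,.014)-P[2]),"by yaw",P[2]+np.pi-yaw(s))
E
```

```text
9.35 [ 0.04  0.36 -0.48  1.88  0.2   0.96 -0.16] [0.49987098 0.11825424 0.17262684] 1.9553181946034812 0.16742798070641443 [-3.18525936 -5.11481727  7.3452834 ] [-1.20913353  0.80165841 -0.20573727]
r 0.1539746287587734 ang by pos 0.996906270146218 by yaw 0.9987467057015322
```

Emit:
drive_tool(increments=[{"grip": 0.9,"tx": -0.008,"ty": 0.017,"tz": 0,"turn": -0.048},{"grip": 0.9,"tx": -0.016,"ty": 0.034,"tz": 0,"turn": -0.095},{"grip": 0.9,"tx": -0.022,"ty": 0.052,"tz": 0,"turn": -0.143},{"grip": 0.9,"tx": -0.028,"ty": 0.07,"tz": 0,"turn": -0.191},{"grip": 0.9,"tx": -0.032,"ty": 0.088,"tz": 0,"turn": -0.239},{"grip": 0.9,"tx": -0.036,"ty": 0.107,"tz": 0,"turn": -0.286},{"grip": 0.9,"tx": -0.039,"ty": 0.126,"tz": 0,"turn": -0.334},{"grip": 0.9,"tx": -0.041,"ty": 0.145,"tz": 0,"turn": -0.382},{"grip": 0.9,"tx": -0.042,"ty": 0.164,"tz": 0,"turn": -0.43},{"grip": 0.9,"tx": -0.042,"ty": 0.183,"tz": 0,"turn": -0.477},{"grip": 0.9,"tx": -0.042,"ty": 0.183,"tz": 0,"turn": -0.477},{"grip": 0.9,"tx": -0.042,"ty": 0.183,"tz": 0,"turn": -0.477},{"grip": 0.9,"tx": -0.042,"ty": 0.183,"tz": 0,"turn": -0.477},{"grip": 0.9,"tx": -0.042,"ty": 0.183,"tz": 0,"turn": -0.477}])

```text
clock: 10.75
position: [0.483, 0.1908, 0.1727]
ee_rot: [-2.342, -2.091, 0.01]
force: [-2.6, -3.5, 6.7]
width: 0.164
```

```bash
python3 - <<'E'
from h import *
import cv2
s=observe();print(s['clock'],s['joints'].round(2),s['dq'].round(3),s['position'],yaw(s),s['width'],s['force'],s['ft_torque'])
P=np.load("P.npy")
h=w(P,(-.123,.166));d=s['position'][:2]-h;print("r",np.hypot(*d),"ang by pos",-(np.arctan2(d[1],d[0])-np.arctan2(-.151,.014)-P[2]),"by yaw",P[2]+np.pi-yaw(s))
a=cv2.resize(get_image("wrist")[:,:,::-1],(400,300));b=get_image("top")[90:270,180:420,::-1]
cv2.imwrite("pics/w7.png",np.hstack([a,cv2.resize(b,(400,300),interpolation=cv2.INTER_CUBIC)]))
E
```

```text
10.75 [-0.17  0.36 -0.4   1.87  0.17  0.96 -0.76] [ 0.001 -0.003 -0.001  0.001 -0.001  0.    -0.002] [0.48297569 0.190844   0.17266444] 1.457423708374011 0.16441690085748656 [-2.59893028 -3.49063526  6.71815217] [-0.66824784  0.67695164 -0.1612133 ]
r 0.15356314688414138 ang by pos -4.796723313891079 by yaw 1.4966411919310025
```

View pics/w7.png

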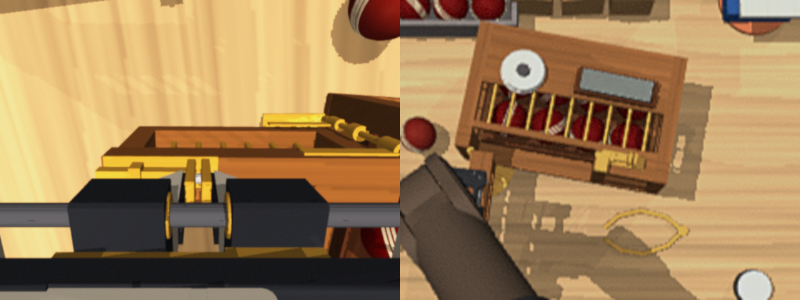

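The gate stands about square (1.49 rad), still and gripped. The top view shows the bystanders where they were. I hand in.

```bash
python3 -c "
from cell import *
print(sign_off())"
```

```text
the job is handed in; nothing more can be done
None
```

The gate is open and still held in the gripper, and I handed the job in at about 11 s of the 48 s allowed. No verdict was reported.

- **Stay bolt:** I squeezed it to a 15 mm jaw opening, which is fully drawn. A picture after letting go showed its ears still together and the nose out of the staple.
- **Spring catch and gate:** I squeezed the catch to 15 mm at 40 N, then swung the gate past the click stop with the gripper turning along.
- **Last checks:**
  - The gate stood at about 1.49 rad, worked out from the tool's position and turn.
  - Joint speeds were practically zero, and the side force on the tool was about 4 N, pulling the closing way.
  - Bystanders in the final top view appeared unmoved. The core mould was outside that crop, and the arm's path stayed clear of it.
- **Errors along the way:**
  - One drive call was refused as invalid because I left out the shifts, and nothing moved.
  - My position-based angle printed -4.80 rad at the end. That is a 2π wrap, equal to 1.486 rad, which agrees with the 1.497 rad from the turn.
  - The first cage fit was about 9 mm off, and I corrected it from the wrist pictures before the first grasp.

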